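# Stack the drying frames on their base

## Robot

A 7-joint arm with a two-finger parallel gripper is mounted at the origin on the work surface. World frame = base frame: x ahead of the robot, y to its left, z up, the work surface at z = 0. Lengths are in m, angles in rad, forces in N, time in s.
With the tool pointing down it reaches from about 0.4 to 0.85 m from the base axis. Payload 4.5 kg.
Tool frame: the origin (TCP) lies at the very end of the fingers, on their centre line; the grasp point (between the pads) lies 19 mm behind it; z points along the fingers, y is the line along which they close (so a half turn about z gives the same grasp; the last joint's range is limited). The gripper opens to 88 mm and grips with 3 to 60 N. Pads are 18 mm wide; open, the fingers measure 123 mm over their backs; the gripper's body (75 mm by 187 mm) begins 45 mm behind the grasp point.
Start: joints at [-1.094, 0.689, -0.195, 1.565, 0.157, 0.902, -0.215], TCP at [0.268, 0.565, 0.239] pointing down, gripper open.
Joint ranges: [-3.01, 3.01], [-0.46, 2.08], [-1.47, 1.51], [0.13, 2.56], [-1, 4.14], [0.04, 2.09], [-2.66, 2.66]. Speed limits (rad/s): [2.57, 2.57, 3.14, 3.14, 3.14, 3.14, 3.14].

## Interface

Orientations are given as a unit quaternion [x, y, z, w].
In Python, from plant import r, eyes, nets gives the robot as it stands.
- The arm moves only by the shell command python3 -m pendant 'ROWS' [FORCE]. ROWS is JSON, a list of rows, each an object of numbers: "claw": the opening, from 0 (shut) to 1 (fully open); "dx", "dy", "dz": the shift along the world's x, y, z in mm; "twist": the turn about the world's z in rad. In form: [{"claw": .., "dx": .., "dy": .., "dz": .., "twist": ..}, ...]. A call has 1 to 8 rows; each row is the pose to reach, as a shift and turn from the pose commanded when the call began; what a row does not reach only later rows make up. A row lasts 1/10 s, in which the tool goes at most 50 mm and 8.59 degrees, less where a joint would pass 70% of its speed; a pose out of reach is approached as far as the arm can. A call with a gripper value outside its range is refused whole. The fingers move at their own pace and stop on an object; FORCE is the grip in N (left out, the last holds). Time passes only in rows, so rows that repeat a pose let the fingers close. It gives the time, the measured TCP pose, the force, the opening and the grip force at its end, in the units of the state.
- r.get_state(): the state, without advancing time (a new reading comes with each control period).
- eyes.snapshot(name): name is "side" or "top"; returns (picture, depth): 420x560x3 uint8, blue, green, red; 420x560 float32, m along the optical axis (not along the pixel's ray), 0 where there is no reading.
- eyes.camera_info(name): a dict with "K" (3x3 intrinsics, pixels), "world_to_cam" (4x4, takes a point from world to camera coordinates). Camera axes: x right, y down, z forward; pixel columns grow to the right and rows downward; lengths in m; the calibration is good to about 2 mm. A picture is of the moment at which its call begins. camera_info takes no time and is no camera call.
- r.finish_job(): hands the job in; it is judged then, once.
Trained networks look in the newest picture that a camera, given by its name, has taken for a name from the list of things; names that differ only in an ending like _2 or _b are one class to them, and where a whole thing is asked for, a point or a joint stands for the part that bears it (a point fixed in the world has none). Each returns a list of dicts, best first, with "confidence" (0 to 1); they miss things now and then, are a little off and sometimes report something else, mostly with a low value. They report only what shows in the picture. A call takes as long as a camera call. They do not tell look-alikes from the thing itself.
- nets.spot_in(camera, query): "box" ([left, top, width, height] as shares, 0 to 1, of the picture: columns of its width, rows of its height, round what is visible of it).
- nets.place_of(camera, query): "position" ([column, row] as shares, 0 to 1, of the picture: columns of its width, rows of its height: a listed point, or the origin of a listed thing).
The state is a dict: "clock": time; "q": joint angles; "qd": joint speeds; "joint_torque": joint torques, N m; "tool_pos": TCP position; "eef_rot": TCP orientation; "contact_force": force on the tool from outside, world axes, zero at the start; "moment": the same for the moment, N m; "opening": opening from 0.0 (shut) to 1.0 (fully open); "finger_force": force on a finger pad.
Only numpy, scipy, OpenCV 4.12 (cv2) and the standard library are available. Lean on these libraries where they do the work, as an engineer would, in place of code of your own. Each camera call takes 0.05 s, during which the arm holds its last target. There are 200 camera calls.

## Task

Stack the glue-drying rack: socket the four posts of the blue frame fully home in the base board, then the posts of the red frame fully home in the sockets on top of the blue one, so that every post bottoms, both frames stand level and the yellow rings sit right at the socket rims. Lower the frames gently, never drop or tip them, leave the clamps and all other things on the bench where they are, and let go of the finished stack.

Things in the scene. Friction and masses are not known exactly. Their poses are not given: they have to be found in the camera images.
- blue_frame: blue drying frame, middle tier; loose, stands on 4 round steel posts, outer size 196 x 146 mm, about 0.3-0.6 kg, balanced. Rails and a 20 mm wide middle cross bar (along y) lie 44-56 mm above the feet, open for 65 mm either side of the bar. Origin: midway between the posts, level with the feet; z up, x along the long side. Fits either way round (half turn). An open socket cup on each corner.
- blue_grip (a point): middle of the pale wooden grip block on the blue frame's cross bar, 81 mm above the feet; the block is 20 mm along the frame's x, 50 mm along y, 56 to 92 mm above the feet. Take it from above across its 20 mm, fingers on its +x and -x sides.
- blue_foot (a point): foot of the blue frame's post at +x +y (posts stand 85 mm either side of the centre along x, 60 mm along y). Post diameter 14 mm, its lowest 5 mm tapered to 7 mm. A yellow ring starts 16.5 mm above the foot, so it sits just above the socket rim when the post has bottomed.
- blue_socket (a point): centre of the mouth of the +x +y dark steel socket cup on the blue frame; cups stand 85 mm either side of the centre along x, 60 mm along y, 26 mm square outside, the blind hole 17 mm square and 16 mm deep; floor 58 mm, rim 74 mm above the frame's feet. A seated red frame has its origin 58 mm above the blue one's.
- red_frame: red drying frame, top tier; loose, stands on 4 round steel posts, outer size 196 x 146 mm, about 0.3-0.6 kg, balanced. Rails and a 20 mm wide middle cross bar (along y) lie 44-56 mm above the feet, open for 65 mm either side of the bar. Origin: midway between the posts, level with the feet; z up, x along the long side. Fits either way round (half turn). Closed red caps on its corners, up to 69 mm.
- red_grip (a point): middle of the pale wooden grip block on the red frame's cross bar, 81 mm above the feet; the block is 20 mm along the frame's x, 50 mm along y, 56 to 92 mm above the feet. Take it from above across its 20 mm, fingers on its +x and -x sides.
- red_foot (a point): foot of the red frame's post at +x +y (posts stand 85 mm either side of the centre along x, 60 mm along y). Post diameter 14 mm, its lowest 5 mm tapered to 7 mm. A yellow ring starts 16.5 mm above the foot, so it sits just above the socket rim when the post has bottomed.
- base: base board screwed to the bench: plywood 200 x 150 x 12 mm with four dark steel socket cups at its corners. Origin: centre of the underside; z up, x along the long side. A seated blue frame has its origin 14 mm above this one.
- base_socket (a point): centre of the mouth of the +x +y dark steel socket cup on the base board; cups stand 85 mm either side of the centre along x, 60 mm along y, 26 mm square outside, the blind hole 17 mm square and 16 mm deep; floor 14 mm, rim 30 mm above the bench.
- block: small pale wood block 55 x 35 x 18 mm lying loose on the base board between the sockets; it stays there, the blue frame stands over it. Origin: centre of its underside.
- clamp_left: tall bar clamp standing on a dark wooden foot 84 x 60 mm, 280 mm high, blue jaws, red handle, within 52 mm of its axis; loose, about 1.3 kg, stands beyond the frames on the robot's left. Origin: centre of its underside.
- clamp_right: the same kind of tall bar clamp, on the robot's right.
- glue: white glue bottle, 48 mm diameter, 100 mm high, standing near the robot on the left. Origin: centre of its underside at the start.
- offcut: wood offcut 70 x 40 x 30 mm lying near the robot on the right. Origin: centre of its underside.
- jar: blue ceramic brush jar, 56 mm diameter, 70 mm high, far left. Origin: centre of its underside.
- weight: brass weight with a knob, 54 mm diameter, 68 mm high, 0.9 kg, far right. Origin: centre of its underside.
Things that resemble listed ones, but are neither listed nor needed, are in the scene too. Leave any green look-alike of the blue_frame alone.

How it is judged:
By the outcome, as a careful person would: the job done as asked, in the order asked, and still so for the second after the job is handed in, with the robot touching nothing.
It also fails if it takes over 69 s, if anything falls off the work surface, if the arm or the gripper's body presses on something with over 40 N, if the wrist force passes 120 N, or if a joint passes its speed limit or range.

## Working session

There is one attempt and no reset: what is moved stays moved. The work goes in short steps, Python scripts to look and compute and a shell command to move; the robot and the scene stay as the last step left them, time stands still between calls to the robot, and variables do not carry over. Pictures are saved under pics/ and viewed, at most 10 in all, crops included, and the job is handed in when it is done.

```bash
mkdir -p pics; ls; cat > h.py <<'E'
from plant import r, eyes, nets
import numpy as np, cv2
def snap(c):
    im,d=eyes.snapshot(c); return im,d
def ray(c,u,v):
    i=eyes.camera_info(c); K=np.array(i["K"]);T=np.array(i["world_to_cam"])
    R=T[:3,:3];t=T[:3,3]
    o=-R.T@t; w=R.T@np.linalg.solve(K,[u,v,1.]); return o,w
def onz(c,u,v,z):
    o,w=ray(c,u,v); return o+w*(z-o[2])/w[2]
def proj(c,p):
    i=eyes.camera_info(c); K=np.array(i["K"]);T=np.array(i["world_to_cam"])
    q=K@(T[:3,:3]@np.asarray(p)+T[:3,3]); return q[:2]/q[2]
def find(c,n,z=0):
    for k in nets.place_of(c,n):
        u,v=k["position"][0]*560,k["position"][1]*420
        print(c,n,round(k["confidence"],2),"px",round(u),round(v),"xy",np.round(onz(c,u,v,z)*1000)[:2])
E
python3 - <<'E'
from h import *
for c in("top","side"):
    im,d=snap(c); cv2.imwrite(f"pics/{c}0.png",im); np.save(f"d_{c}.npy",d)
    print(c,np.round(ray(c,280,210),2).tolist())
for n,z in [("blue_frame",0),("red_frame",0),("blue_grip",.081),("red_grip",.081),("base",0),("blue_foot",0),("blue_socket",.074),("base_socket",.03),("block",.012),("clamp_left",0),("clamp_right",0)]: find("top",n,z)
s=r.get_state();print(s["clock"],s["tool_pos"],s["eef_rot"],s["contact_force"],s["opening"])
E
```

```text
pics
top [[0.24, 0.01, 1.46], [0.15, -0.01, -0.99]]
side [[-0.08, -0.8, 0.91], [0.43, 0.65, -0.63]]
top blue_frame 0.76 px 284 171 xy [595. -12.]
top blue_frame 0.66 px 175 289 xy [192. 345.]
top blue_frame 0.41 px 379 212 xy [ 457. -331.]
top red_frame 0.97 px 172 202 xy [484. 370.]
top blue_grip 0.89 px 167 297 xy [169. 351.]
top blue_grip 0.66 px 284 162 xy [603.  -9.]
top red_grip 0.89 px 165 200 xy [474. 372.]
top base 0.81 px 376 211 xy [ 459. -321.]
top blue_foot 0.8 px 286 139 xy [706. -18.]
top blue_foot 0.72 px 376 208 xy [ 469. -322.]
top blue_socket 0.56 px 291 133 xy [706. -30.]
top base_socket 0.83 px 353 187 xy [ 536. -240.]
top base_socket 0.64 px 155 151 xy [652. 427.]
top block 0.7 px 281 167 xy [605.   2.]
top block 0.45 px 379 211 xy [ 458. -329.]
top clamp_left 0.17 px 401 155 xy [ 657. -414.]
top clamp_right 0.65 px 336 137 xy [ 716. -190.]
0.65 [0.26778821 0.56475164 0.23874915] [2.19595076e-01 9.75591103e-01 4.55175973e-05 3.92137861e-06] [ 0.3536181  -0.12929821 -0.77024573] 0.9975889220912382
```

View pics/top0.png

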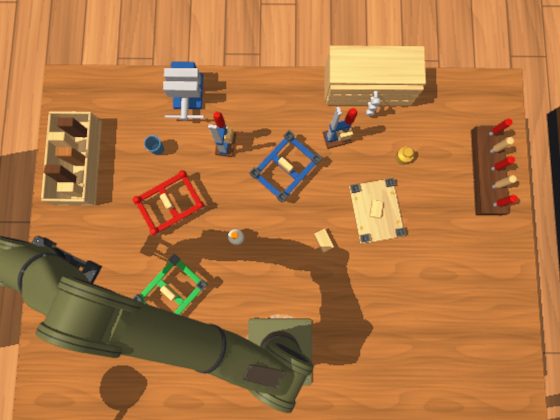

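View pics/side0.png

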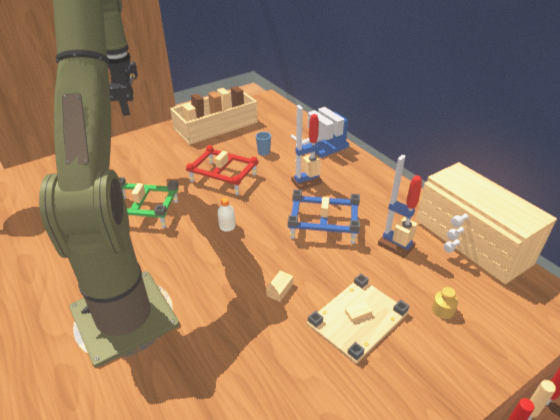

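The top view shows the blue frame at about (286,168), the red one at (170,203), the green look-alike at (172,290) and the base at (377,210). The clamps are at (225,140) and (340,128). I'll fit the poses from colour and depth.

```bash
cat >> h.py <<'E'
def cloud(c,d):
    i=eyes.camera_info(c); K=np.array(i["K"]);T=np.array(i["world_to_cam"])
    v,u=np.mgrid[:420,:560]; P=np.stack([(u-K[0,2])/K[0,0]*d,(v-K[1,2])/K[1,1]*d,d],-1)
    return (P-T[:3,3])@T[:3,:3]
def rect(p):
    (x,y),(w,h),a=cv2.minAreaRect((p[:,:2]*1000).astype(np.float32))
    if w<h: w,h,a=h,w,a+90
    a=(a+90)%180-90
    return np.round([x,y,w,h,a],1)
def hsv(im): return [k.astype(int) for k in cv2.split(cv2.cvtColor(im,cv2.COLOR_BGR2HSV))]
def near(P,x,y,rad): return np.hypot(P[...,0]-x,P[...,1]-y)<rad
E
python3 - <<'E'
from h import *
for c in("top","side"):
    im=cv2.imread(f"pics/{c}0.png"); d=np.load(f"d_{c}.npy"); P=cloud(c,d); H,S,V=hsv(im); ok=d>0
    z=P[...,2]
    for n,x,y,zz in [("blue",.6,-.012,(.035,.085)),("red",.484,.37,(.035,.085)),("base",.459,-.325,(.02,.04))]:
        m=ok&near(P,x,y,.14)&(z>zz[0])&(z<zz[1])
        m=cv2.morphologyEx(m.astype(np.uint8),cv2.MORPH_OPEN,np.ones((2,2)))>0 if n!="base" else m&(V<110)
        p=P[m]; print(c,n,len(p),rect(p),"mean",np.round(p.mean(0)*1000,1),"zmax",np.round(np.percentile(p[:,2],[50,98])*1000,1))
    for n,x,y in [("clL",.69,.17),("clR",.7,-.17)]:
        m=ok&near(P,x,y,.12)&(z>.1); p=P[m]; print(c,n,len(p),np.round(p.min(0)*1000),np.round(p.max(0)*1000))
    m=ok&near(P,.459,-.325,.13)&(z>.006)&(z<.02); print("board",rect(P[m]))
i=eyes.camera_info("top");print(np.round(i["K"],1))
# yaw of tool y axis
from scipy.spatial.transform import Rotation as R
print(np.round(R.from_quat(r.get_state()["eef_rot"]).as_matrix(),3))
E
```

```text
top blue 1240 [499.6  20.4 469.9 202.7 -20.8] mean [596.3 -15.2  52.4] zmax [54.7 76.5]
top red 1202 [350.8 261.  498.5 224.9  42.7] mean [470.1 367.8  50.1] zmax [54.2 70.6]
top base 125 [ 460.6 -321.6  192.3  145.8   10.4] mean [ 466.9 -326.5   27.7] zmax [27.7 34.2]
top clL 386 [648. 178. 101.] [715. 211. 282.]
top clR 408 [ 695. -218.  101.] [ 733. -150.  281.]
board [ 464.7 -324.2  257.4  215.4  -73.5]
side blue 1419 [ 300.2 -330.5 1205.4  204.4   46.3] mean [595.  -21.3  53. ] zmax [55.5 76.5]
side red 1060 [ 193.5 -102.7 1484.   241.7   59.7] mean [469.3 359.5  50.7] zmax [54.3 74.3]
side base 237 [ 459.  -323.7  196.3  143.5   10.5] mean [ 452.3 -332.    25.5] zmax [25.3 31.5]
side clL 729 [645. 173. 101.] [719. 216. 283.]
side clR 982 [ 691. -223.  101.] [ 733. -151.  282.]
board [ 463.2 -336.6  203.9  183.1   10.7]
[[437.1   0.  274.9]
 [  0.  437.1 210.9]
 [  0.    0.    1. ]]
[[-0.904  0.428  0.   ]
 [ 0.428  0.904  0.   ]
 [ 0.     0.    -1.   ]]
```

```bash
cat >> h.py <<'E'
def pose(c,im,d,n,x,y,zr):
    P=cloud(c,d); H,S,V=hsv(im); z=P[...,2]
    col={"blue":(H>95)&(H<130)&(S>90),"red":((H<8)|(H>172))&(S>140),"base":(V<110)}[n]
    m=(d>0)&near(P,x,y,.15)&(z>zr[0])&(z<zr[1])&col
    k,l,st,_=cv2.connectedComponentsWithStats(m.astype(np.uint8),connectivity=8)
    keep=np.isin(l,[j for j in range(1,k) if st[j,4]>=6]); p=P[keep]
    return len(p),rect(p),np.round(np.median(p[:,2])*1000,1)
E
python3 - <<'E'
from h import *
for c in("top","side"):
    im=cv2.imread(f"pics/{c}0.png"); d=np.load(f"d_{c}.npy")
    print(c,"blue",pose(c,im,d,"blue",.6,-.012,(.035,.085)))
    print(c,"red",pose(c,im,d,"red",.475,.37,(.035,.085)))
    print(c,"base",pose(c,im,d,"base",.46,-.323,(.022,.04)))
    P=cloud(c,d);H,S,V=hsv(im)
    for n,x,y in[("bgrip",.596,-.015),("rgrip",.472,.365)]:
        z=P[...,2]; m=(d>0)&near(P,x,y,.05)&(z>.07)&(z<.1)&(H>10)&(H<40); p=P[m]; p=p[p[:,2]>.085]; print(n,len(p),rect(p),p.mean(0))
    m=(d>0)&near(P,.46,-.323,.15)&(P[...,2]>.005)&(P[...,2]<.045);p=P[m];h=rect(p);print("board",h)
E
```

```text
top blue (764, array([597.5, -13.1, 186.9, 135.2, -40.7]), np.float64(54.5))
top red (1089, array([473.1, 369.8, 195.1, 140.3, -59.2]), np.float64(54.9))
top base (111, array([ 460.6, -321.6,  192.3,  145.8,   10.4]), np.float64(28.1))
bgrip 93 [597.7 -12.3  48.6  20.5  50.4] [ 0.5980156  -0.0122968   0.09020526]
rgrip 95 [473.6 369.5  50.2  19.5  31.4] [0.47293798 0.36911157 0.09031193]
board [ 466.7 -321.4  285.6  273.    60.4]
side blue (614, array([596.8, -13.6, 185.7, 140.2, -40.4]), np.float64(55.6))
side red (852, array([469.5, 366.9, 197.6, 145. , -59.4]), np.float64(55.8))
side base (196, array([ 458.7, -323.8,  195.7,  143.5,   10.5]), np.float64(26.3))
bgrip 89 [593.9 -15.2  53.2  19.6  52. ] [ 0.59377134 -0.0163006   0.09120631]
rgrip 72 [472.  368.   53.9  22.4  31.9] [0.46969782 0.36583732 0.09059697]
board [ 468.7 -327.4  264.4  228.6  -22.1]
```

Poses in mm and degrees are blue (597,-13.5, yaw -40.5), red (472,368.5, yaw -59) and base (460,-322.5, yaw 10.4). Next I go above the blue frame.

```bash
python3 -m pendant '[{"claw":1,"dx":28,"dy":-41,"dz":5,"twist":-0.14},{"claw":1,"dx":56,"dy":-82,"dz":10,"twist":-0.28},{"claw":0.8,"dx":82,"dy":-124,"dz":10,"twist":-0.42},{"claw":0.8,"dx":106,"dy":-167,"dz":10,"twist":-0.56},{"claw":0.8,"dx":130,"dy":-210,"dz":10,"twist":-0.7},{"claw":0.8,"dx":154,"dy":-253,"dz":10,"twist":-0.84},{"claw":0.8,"dx":178,"dy":-296,"dz":10,"twist":-0.98},{"claw":0.8,"dx":202,"dy":-339,"dz":10,"twist":-1.12}]' 30
```

```text
clock: 1.45
tool_pos: [0.4706, 0.2242, 0.2491]
eef_rot: [0.706, 0.708, 0.0, 0.0]
contact_force: [0.5, -0.2, 1.0]
opening: 0.796
finger_force: 0.0
```

```bash
python3 -m pendant '[{"claw":0.7,"dx":22,"dy":-43,"dz":0,"twist":-0.14},{"claw":0.7,"dx":45,"dy":-85,"dz":0,"twist":-0.28},{"claw":0.7,"dx":68,"dy":-128,"dz":0,"twist":-0.42},{"claw":0.7,"dx":90,"dy":-170,"dz":-10,"twist":-0.56},{"claw":0.7,"dx":110,"dy":-207,"dz":-35,"twist":-0.7},{"claw":0.7,"dx":126,"dy":-238,"dz":-60,"twist":-0.716},{"claw":0.7,"dx":126,"dy":-238,"dz":-85,"twist":-0.716},{"claw":0.7,"dx":126,"dy":-238,"dz":-95,"twist":-0.716}]'
python3 - <<'E'
from h import *
im,d=snap("side"); P=proj("side",r.get_state()["tool_pos"]); print(P)
u,v=P.astype(int); cv2.imwrite("pics/s1.png",cv2.resize(im[max(0,v-90):v+110,max(0,u-130):u+130],None,fx=3,fy=3))
print(r.get_state()["tool_pos"],r.get_state()["eef_rot"])
E
```

```text
clock: 2.25
tool_pos: [0.5946, -0.0132, 0.1515]
eef_rot: [0.909, 0.417, -0.002, -0.001]
contact_force: [-0.3, 0.6, -0.3]
opening: 0.695
finger_force: 0.0
[324.97127591 185.53739116]
[ 0.59401198 -0.01174847  0.15095155] [ 0.90833675  0.41823206 -0.00210183 -0.0013711 ]
```

View pics/s1.png

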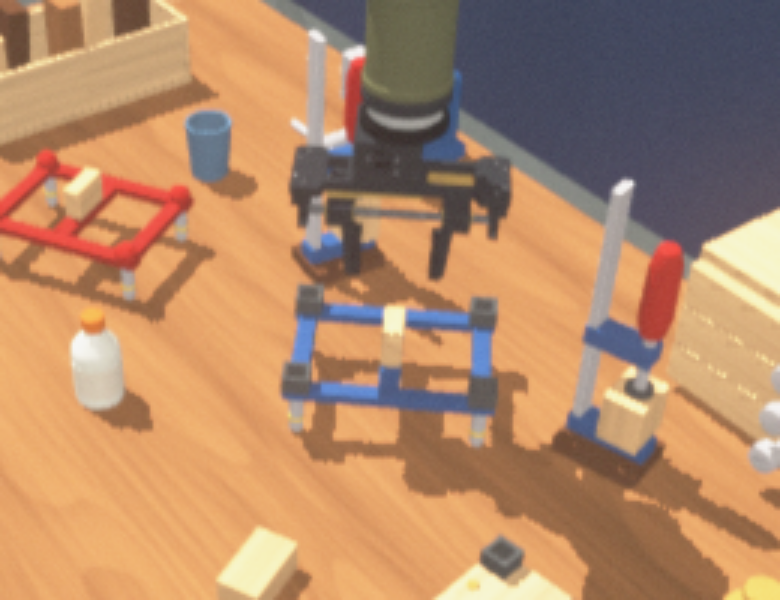

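The open fingers are directly above the blue grip block, either side of it at (350,260) and (440,265) in the crop. Now I lower and grip.

```bash
python3 -m pendant '[{"claw":0.7,"dx":1,"dy":-1,"dz":-25,"twist":0},{"claw":0.7,"dx":1,"dy":-1,"dz":-50,"twist":0},{"claw":0.7,"dx":1,"dy":-1,"dz":-75,"twist":0},{"claw":0.7,"dx":1,"dy":-1,"dz":-88,"twist":0},{"claw":0.7,"dx":1,"dy":-1,"dz":-89,"twist":0},{"claw":0.1,"dx":1,"dy":-1,"dz":-89,"twist":0},{"claw":0.1,"dx":1,"dy":-1,"dz":-89,"twist":0},{"claw":0.1,"dx":1,"dy":-1,"dz":-89,"twist":0}]' 40
python3 -m pendant '[{"claw":0.1,"dx":0,"dy":0,"dz":0,"twist":0},{"claw":0.1,"dx":0,"dy":0,"dz":0,"twist":0},{"claw":0.1,"dx":0,"dy":0,"dz":0,"twist":0}]' 40
```

```text
clock: 3.1
tool_pos: [0.5976, -0.0132, 0.0659]
eef_rot: [0.908, 0.418, 0.001, 0.0]
contact_force: [0.1, -0.3, 0.5]
opening: 0.451
finger_force: 0.0
clock: 3.4
tool_pos: [0.5975, -0.0136, 0.0652]
eef_rot: [0.909, 0.418, 0.001, 0.001]
contact_force: [0.5, 0.3, 2.1]
opening: 0.221
finger_force: 40.0
```

```bash
python3 -m pendant '[{"claw":0.1,"dx":0,"dy":0,"dz":4,"twist":0},{"claw":0.1,"dx":0,"dy":0,"dz":12,"twist":0},{"claw":0.1,"dx":0,"dy":0,"dz":24,"twist":0},{"claw":0.1,"dx":0,"dy":0,"dz":40,"twist":0},{"claw":0.1,"dx":-3,"dy":0,"dz":58,"twist":0},{"claw":0.1,"dx":-12,"dy":-2,"dz":76,"twist":0},{"claw":0.1,"dx":-27,"dy":-6,"dz":94,"twist":0.03},{"claw":0.1,"dx":-45,"dy":-15,"dz":108,"twist":0.08}]'
python3 -m pendant '[{"claw":0.1,"dx":-18,"dy":-15,"dz":6,"twist":0.07},{"claw":0.1,"dx":-34,"dy":-35,"dz":8,"twist":0.14},{"claw":0.1,"dx":-48,"dy":-60,"dz":8,"twist":0.22},{"claw":0.1,"dx":-60,"dy":-88,"dz":8,"twist":0.3},{"claw":0.1,"dx":-70,"dy":-117,"dz":8,"twist":0.38},{"claw":0.1,"dx":-78,"dy":-146,"dz":8,"twist":0.46},{"claw":0.1,"dx":-84,"dy":-175,"dz":8,"twist":0.54},{"claw":0.1,"dx":-88,"dy":-204,"dz":8,"twist":0.62}]'
```

```text
clock: 4.2
tool_pos: [0.5519, -0.0273, 0.1747]
eef_rot: [0.89, 0.456, 0.001, 0.0]
contact_force: [0.3, -0.5, -5.8]
opening: 0.226
finger_force: 40.0
clock: 5.0
tool_pos: [0.4626, -0.2337, 0.1818]
eef_rot: [0.709, 0.705, -0.0, 0.0]
contact_force: [0.2, 0.3, -5.4]
opening: 0.22
finger_force: 40.0
```

```bash
python3 -m pendant '[{"claw":0.1,"dx":-1,"dy":-27,"dz":0,"twist":0.07},{"claw":0.1,"dx":-2,"dy":-50,"dz":0,"twist":0.13},{"claw":0.1,"dx":-2,"dy":-68,"dz":-5,"twist":0.17},{"claw":0.1,"dx":-2,"dy":-80,"dz":-15,"twist":0.187},{"claw":0.1,"dx":-2,"dy":-87,"dz":-27,"twist":0.187},{"claw":0.1,"dx":-2,"dy":-88,"dz":-40,"twist":0.187},{"claw":0.1,"dx":-2,"dy":-88,"dz":-55,"twist":0.187},{"claw":0.1,"dx":-2,"dy":-88,"dz":-65,"twist":0.187}]'
python3 -m pendant '[{"claw":0.1,"dx":0,"dy":0,"dz":0,"twist":0},{"claw":0.1,"dx":0,"dy":0,"dz":0,"twist":0},{"claw":0.1,"dx":0,"dy":0,"dz":0,"twist":0}]'
python3 - <<'E'
from h import *
for c in("side","top"):
    im,d=snap(c); cv2.imwrite(f"pics/{c}2.png",im); np.save(f"d2_{c}.npy",d)
    print(c,pose(c,im,d,"blue",.46,-.323,(.07,.14)))
    print(c,pose(c,im,d,"base",.46,-.323,(.022,.036)))
print(r.get_state()["tool_pos"],r.get_state()["eef_rot"])
im=cv2.imread("pics/side2.png"); u,v=proj("side",[.46,-.323,.07]).astype(int)
cv2.imwrite("pics/s2.png",cv2.resize(im[v-85:v+85,u-110:u+110],None,fx=3.5,fy=3.5)); print(u-110,v-85)
E
```

```text
clock: 5.8
tool_pos: [0.4613, -0.3183, 0.1139]
eef_rot: [0.641, 0.768, 0.0, -0.002]
contact_force: [1.0, 0.4, -5.3]
opening: 0.223
finger_force: 40.0
clock: 6.1
tool_pos: [0.4623, -0.3202, 0.1162]
eef_rot: [0.641, 0.768, 0.0, 0.001]
contact_force: [0.7, -0.3, -5.2]
opening: 0.219
finger_force: 40.0
side (960, array([ 459.9, -320.5,  189.9,  137.7,    8.2]), np.float64(106.7))
side (201, array([ 458.9, -323.5,  197.4,  143.6,   10.8]), np.float64(27.5))
top (379, array([ 468.2, -279.4,  193.8,   99.5,  -13. ]), np.float64(105.6))
top (38, array([ 455.2, -308.7,  191.2,  126.3,    7.2]), np.float64(28.3))
[ 0.46222005 -0.32038588  0.1163892 ] [6.41049809e-01 7.67498989e-01 1.30913112e-04 6.53477616e-04]
250 215
```

View pics/s2.png

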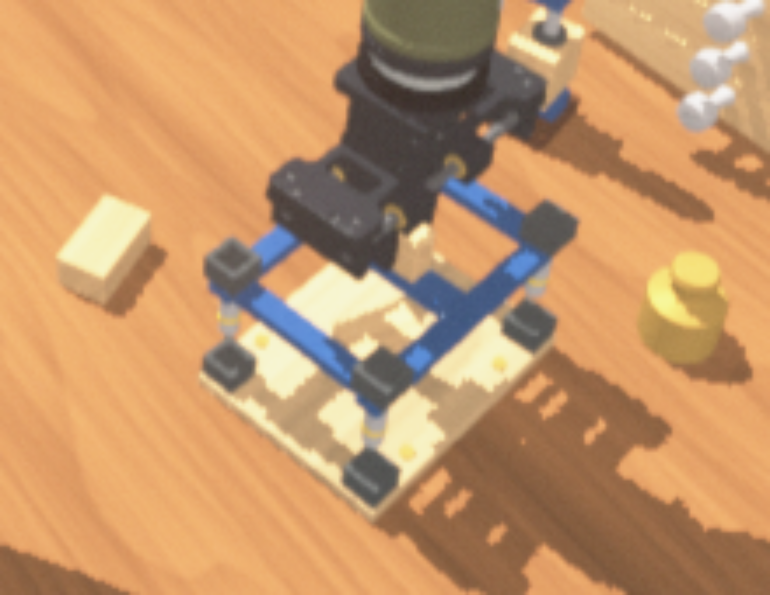

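The crop shows the three visible posts nearly over their base cups. I'll compare the cup rims of frame and base numerically.

```bash
cat >> h.py <<'E'
def corners(x,y,a,hx=.085,hy=.06):
    a=np.radians(a);c,s=np.cos(a),np.sin(a)
    return np.array([[x+c*i*hx-s*j*hy,y+s*i*hx+c*j*hy] for i in(1,-1) for j in(1,-1)])
def rims(c,d,x,y,a,zr,rad=.021,tol=.007):
    """fit pose to the centroids of cup rims near nominal rim height"""
    P=cloud(c,d);n=corners(0,0,0);A=[];B=[];out=[]
    for k,q in enumerate(corners(x,y,a)):
        m=(d>0)&near(P,*q,rad)&(abs(P[...,2]-zr)<tol); p=P[m]
        if len(p)<8: out.append((len(p),));continue
        cen=(p[:,:2].min(0)+p[:,:2].max(0))/2
        cen=np.array(cv2.minAreaRect((p[:,:2]*1000).astype(np.float32))[0])/1000
        A.append(n[k]);B.append(cen);out.append((len(p),*np.round((cen-q)*1000,1),round(float(np.median(p[:,2])*1000),1)))
    A=np.array(A);B=np.array(B);res=None
    if len(A)>1:
        a0,b0=A.mean(0),B.mean(0);z=((B-b0)@[1,1j]*np.conj((A-a0)@[1,1j])).sum();th=np.angle(z)
        R=np.array([[np.cos(th),-np.sin(th)],[np.sin(th),np.cos(th)]]);t=b0-R@a0
        res=np.round([*t*1000,np.degrees(th)],1)
    return res,out
E
python3 - <<'E'
from h import *
for c in("side","top"):
    d0=np.load(f"d_{c}.npy");d2=np.load(f"d2_{c}.npy")
    print(c,"base",*rims(c,d0,.460,-.3225,10.4,.028)); print(c,"base now",*rims(c,d2,.460,-.3225,10.4,.028))
    print(c,"blue",*rims(c,d2,.461,-.3205,9.5,.124))
E
```

```text
side base [ 460.  -321.7   10.4] [(98, np.float64(-0.3), np.float64(0.5), 28.1), (114, np.float64(0.4), np.float64(0.8), 28.1), (115, np.float64(0.0), np.float64(0.9), 28.2), (135, np.float64(0.1), np.float64(1.0), 28.4)]
side base now [ 459.7 -321.9   10.3] [(0,), (109, np.float64(-1.1), np.float64(0.9), 28.4), (116, np.float64(0.7), np.float64(0.8), 27.9), (131, np.float64(-0.6), np.float64(0.2), 28.6)]
side blue [ 460.9 -318.7    9.8] [(0,), (114, np.float64(0.4), np.float64(2.4), 123.9), (119, np.float64(-0.4), np.float64(1.1), 123.3), (135, np.float64(0.0), np.float64(1.4), 123.7)]
top base [ 461.8 -320.8   10.3] [(47, np.float64(1.5), np.float64(1.4), 27.6), (46, np.float64(1.3), np.float64(1.8), 27.9), (42, np.float64(2.4), np.float64(1.8), 27.6), (44, np.float64(1.9), np.float64(1.8), 28.1)]
top base now [ 459.7 -315.8   11.4] [(25, np.float64(-0.1), np.float64(8.5), 27.2), (10, np.float64(-4.0), np.float64(10.2), 29.6), (25, np.float64(1.7), np.float64(2.8), 28.8), (0,)]
top blue [ 462.1 -317.3   10. ] [(48, np.float64(0.3), np.float64(3.8), 122.8), (0,), (52, np.float64(0.9), np.float64(2.4), 123.3), (0,)]
```

The two cameras agree on the correction: about dx -0.8, dy -3.2, twist +0.009. I'll apply it and lower to just into the mouths.

```bash
python3 -m pendant '[{"claw":0.1,"dx":-0.8,"dy":-3.2,"dz":0,"twist":0.009},{"claw":0.1,"dx":-0.8,"dy":-3.2,"dz":-5,"twist":0.009},{"claw":0.1,"dx":-0.8,"dy":-3.2,"dz":-10,"twist":0.009},{"claw":0.1,"dx":-0.8,"dy":-3.2,"dz":-15,"twist":0.009},{"claw":0.1,"dx":-0.8,"dy":-3.2,"dz":-18,"twist":0.009},{"claw":0.1,"dx":-0.8,"dy":-3.2,"dz":-21,"twist":0.009},{"claw":0.1,"dx":-0.8,"dy":-3.2,"dz":-23,"twist":0.009},{"claw":0.1,"dx":-0.8,"dy":-3.2,"dz":-23,"twist":0.009}]'
python3 - <<'E'
from h import *
d=snap("side")[1]; print("blue",*rims("side",d,.460,-.3215,10.4,.101)); print(r.get_state()["contact_force"],r.get_state()["moment"],r.get_state()["tool_pos"])
E
```

```text
clock: 7.0
tool_pos: [0.4609, -0.3233, 0.0924]
eef_rot: [0.638, 0.77, -0.0, -0.0]
contact_force: [-0.5, 0.5, -5.9]
opening: 0.221
finger_force: 40.0
blue [ 458.8 -321.4   10.7] [(0,), (106, np.float64(-1.3), np.float64(0.5), 99.7), (113, np.float64(-1.3), np.float64(-0.7), 100.1), (128, np.float64(-0.5), np.float64(-0.0), 100.2)]
[-0.09512227  0.45184133 -5.52790354] [-0.06639899  0.0569329  -0.0237096 ] [ 0.46094742 -0.32340934  0.09263949]
```

```bash
python3 -m pendant '[{"claw":0.1,"dx":0.6,"dy":-0.2,"dz":-2,"twist":-0.003},{"claw":0.1,"dx":0.6,"dy":-0.2,"dz":-4,"twist":-0.003},{"claw":0.1,"dx":0.6,"dy":-0.2,"dz":-6,"twist":-0.003},{"claw":0.1,"dx":0.6,"dy":-0.2,"dz":-8,"twist":-0.003},{"claw":0.1,"dx":0.6,"dy":-0.2,"dz":-9,"twist":-0.003},{"claw":0.1,"dx":0.6,"dy":-0.2,"dz":-10,"twist":-0.003}]'
```

```text
clock: 7.65
tool_pos: [0.4615, -0.3236, 0.0826]
eef_rot: [0.639, 0.769, 0.0, -0.0]
contact_force: [1.2, -0.2, -5.8]
opening: 0.22
finger_force: 40.0
```

```bash
python3 -m pendant '[{"claw":0.1,"dx":0,"dy":0,"dz":-1,"twist":0},{"claw":0.1,"dx":0,"dy":0,"dz":-2,"twist":0},{"claw":0.1,"dx":0,"dy":0,"dz":-3,"twist":0},{"claw":0.1,"dx":0,"dy":0,"dz":-3.5,"twist":0},{"claw":0.1,"dx":0,"dy":0,"dz":-3.5,"twist":0}]'
```

```text
clock: 8.15
tool_pos: [0.4616, -0.3237, 0.0793]
eef_rot: [0.639, 0.769, 0.0, 0.0]
contact_force: [-1.6, -0.3, -5.2]
opening: 0.225
finger_force: 40.0
```

```bash
python3 -m pendant '[{"claw":0.1,"dx":0,"dy":0,"dz":-0.5,"twist":0},{"claw":0.1,"dx":0,"dy":0,"dz":-1,"twist":0},{"claw":0.1,"dx":0,"dy":0,"dz":-1.5,"twist":0},{"claw":0.1,"dx":0,"dy":0,"dz":-1.5,"twist":0}]'
python3 - <<'E'
from h import *
im,d=snap("side"); print("blue",*rims("side",d,.460,-.3225,10.4,.086)); s=r.get_state();print(s["contact_force"],s["moment"],s["tool_pos"])
u,v=proj("side",[.46,-.323,.05]).astype(int)
cv2.imwrite("pics/s3.png",cv2.resize(im[v-70:v+70,u-90:u+90],None,fx=4,fy=4))
E
```

```text
clock: 8.55
tool_pos: [0.4616, -0.3237, 0.0791]
eef_rot: [0.639, 0.769, -0.0, 0.0]
contact_force: [-2.5, 2.4, 9.5]
opening: 0.224
finger_force: 40.0
blue [ 459.7 -321.9   10.3] [(0,), (119, np.float64(-0.9), np.float64(0.8), 86.2), (125, np.float64(0.5), np.float64(0.8), 86.0), (138, np.float64(-0.8), np.float64(0.5), 86.6)]
[-2.60132025  1.73094216  8.41801883] [3.79770376e-01 6.31833028e-01 4.08710611e-04] [ 0.46161697 -0.3237154   0.07910088]
```

View pics/s3.png

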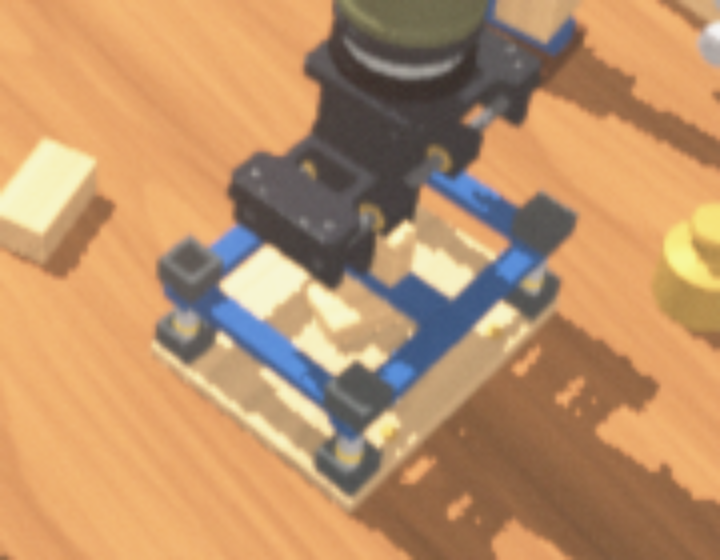

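Blue frame bottomed: z stopped at 79.1 mm, the force turned to +9.5 N, and the rings at (185,320), (348,450) and (537,280) sit at the rims. I'll release and rise.

```bash
python3 -m pendant '[{"claw":0.22,"dx":0,"dy":0,"dz":1.2,"twist":0},{"claw":0.6,"dx":0,"dy":0,"dz":1.2,"twist":0},{"claw":0.6,"dx":0,"dy":0,"dz":1.2,"twist":0},{"claw":0.6,"dx":0,"dy":0,"dz":1.2,"twist":0},{"claw":0.6,"dx":0,"dy":0,"dz":10,"twist":0},{"claw":0.6,"dx":0,"dy":0,"dz":35,"twist":0},{"claw":0.6,"dx":0,"dy":0,"dz":80,"twist":0},{"claw":0.6,"dx":0,"dy":0,"dz":130,"twist":0}]'
python3 - <<'E'
from h import *
d=snap("side")[1]; print("blue",*rims("side",d,.460,-.3225,10.4,.086))
E
```

```text
clock: 9.4
tool_pos: [0.4608, -0.3232, 0.2088]
eef_rot: [0.639, 0.769, -0.0, -0.001]
contact_force: [1.3, -0.3, 0.5]
opening: 0.601
finger_force: 0.0
blue [ 460.7 -323.8    9.4] [(55, np.float64(3.2), np.float64(-6.5), 86.1), (125, np.float64(-0.0), np.float64(0.4), 86.0), (125, np.float64(-0.3), np.float64(0.3), 86.2), (142, np.float64(-0.0), np.float64(0.5), 86.3)]
```

```bash
python3 -m pendant '[{"claw":0.6,"dx":5,"dy":30,"dz":10,"twist":-0.08},{"claw":0.6,"dx":12,"dy":75,"dz":15,"twist":-0.18},{"claw":0.6,"dx":20,"dy":122,"dz":15,"twist":-0.28},{"claw":0.6,"dx":26,"dy":171,"dz":15,"twist":-0.38},{"claw":0.6,"dx":30,"dy":220,"dz":15,"twist":-0.48},{"claw":0.6,"dx":30,"dy":269,"dz":15,"twist":-0.58},{"claw":0.6,"dx":30,"dy":318,"dz":15,"twist":-0.68},{"claw":0.6,"dx":30,"dy":367,"dz":15,"twist":-0.78}]'
python3 -m pendant '[{"claw":0.6,"dx":-2,"dy":49,"dz":0,"twist":-0.08},{"claw":0.6,"dx":-5,"dy":98,"dz":0,"twist":-0.18},{"claw":0.6,"dx":-8,"dy":147,"dz":0,"twist":-0.26},{"claw":0.6,"dx":-11,"dy":195,"dz":0,"twist":-0.32},{"claw":0.6,"dx":-14,"dy":240,"dz":0,"twist":-0.38},{"claw":0.6,"dx":-17,"dy":280,"dz":-10,"twist":-0.42},{"claw":0.6,"dx":-19,"dy":310,"dz":-30,"twist":-0.437},{"claw":0.6,"dx":-19,"dy":324,"dz":-60,"twist":-0.437}]'
```

```text
clock: 10.25
tool_pos: [0.4915, 0.0454, 0.2233]
eef_rot: [0.884, 0.467, 0.001, 0.0]
contact_force: [0.7, -0.4, 0.5]
opening: 0.602
finger_force: 0.0
clock: 11.05
tool_pos: [0.4722, 0.3729, 0.1635]
eef_rot: [0.963, 0.269, 0.002, -0.002]
contact_force: [0.9, -0.8, -0.2]
opening: 0.6
finger_force: 0.0
```

```bash
python3 -m pendant '[{"claw":0.6,"dx":0,"dy":0,"dz":-20,"twist":-0.004},{"claw":0.6,"dx":0,"dy":0,"dz":-42,"twist":-0.004},{"claw":0.6,"dx":0,"dy":0,"dz":-42,"twist":-0.004}]'
python3 - <<'E'
from h import *
im,d=snap("side"); s=r.get_state(); p=s["tool_pos"]; print(p,s["eef_rot"])
print(pose("side",im,d,"red",.4715,.3685,(.035,.085)))
u,v=proj("side",p).astype(int)
cv2.imwrite("pics/s4.png",cv2.resize(im[v-60:v+60,u-80:u+80],None,fx=5,fy=5))
E
```

```text
clock: 11.35
tool_pos: [0.4706, 0.3667, 0.1185]
eef_rot: [0.964, 0.265, -0.003, 0.001]
contact_force: [-0.4, 0.4, -0.4]
opening: 0.598
finger_force: 0.0
[0.47180548 0.36701379 0.12011583] [ 9.64447638e-01  2.64271362e-01 -1.13652010e-03  3.30332886e-04]
(847, array([472.5, 368.3, 195. , 148.6, -58.9]), np.float64(55.8))
```

View pics/s4.png

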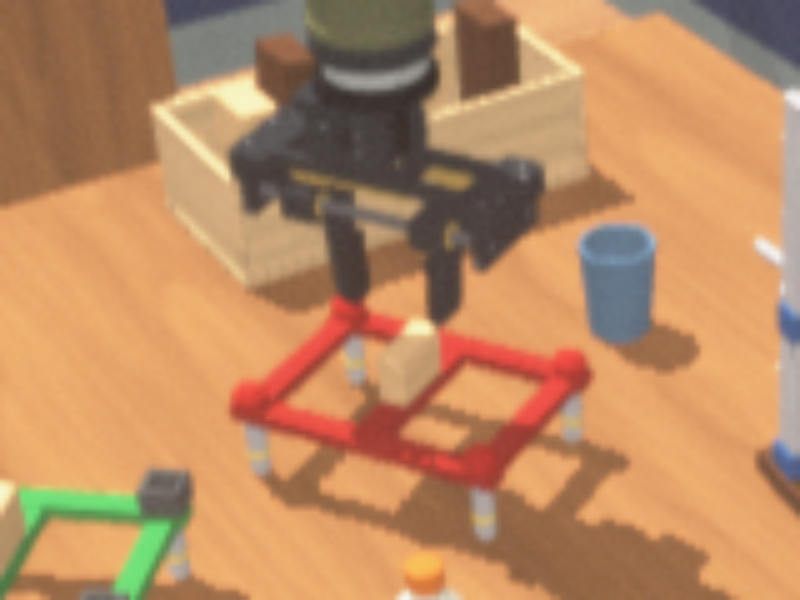

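The fingers at (350,285) and (445,310) straddle the red grip block at (410,360). I'll lower and grip.

```bash
python3 -m pendant '[{"claw":0.6,"dx":0,"dy":1,"dz":-20,"twist":0.005},{"claw":0.6,"dx":0,"dy":1,"dz":-40,"twist":0.005},{"claw":0.6,"dx":0,"dy":1,"dz":-53,"twist":0.005},{"claw":0.6,"dx":0,"dy":1,"dz":-54,"twist":0.005},{"claw":0.1,"dx":0,"dy":1,"dz":-54,"twist":0.005},{"claw":0.1,"dx":0,"dy":1,"dz":-54,"twist":0.005},{"claw":0.1,"dx":0,"dy":1,"dz":-54,"twist":0.005},{"claw":0.1,"dx":0,"dy":1,"dz":-54,"twist":0.005}]' 40
python3 -m pendant '[{"claw":0.1,"dx":0,"dy":0,"dz":0,"twist":0},{"claw":0.1,"dx":0,"dy":0,"dz":0,"twist":0}]' 40
```

```text
clock: 12.2
tool_pos: [0.4729, 0.3686, 0.0674]
eef_rot: [0.964, 0.267, 0.001, -0.0]
contact_force: [-0.2, 1.9, -0.8]
opening: 0.259
finger_force: 0.0
clock: 12.4
tool_pos: [0.4729, 0.3685, 0.0673]
eef_rot: [0.964, 0.267, 0.0, -0.0]
contact_force: [-0.5, 0.0, 3.7]
opening: 0.221
finger_force: 40.0
```

```bash
python3 -m pendant '[{"claw":0.1,"dx":0,"dy":0,"dz":4,"twist":0},{"claw":0.1,"dx":0,"dy":0,"dz":12,"twist":0},{"claw":0.1,"dx":0,"dy":0,"dz":26,"twist":0},{"claw":0.1,"dx":0,"dy":0,"dz":44,"twist":0},{"claw":0.1,"dx":0,"dy":0,"dz":64,"twist":0},{"claw":0.1,"dx":0,"dy":0,"dz":86,"twist":0},{"claw":0.1,"dx":0,"dy":-3,"dz":108,"twist":0.02},{"claw":0.1,"dx":1,"dy":-12,"dz":126,"twist":0.05}]'
python3 -m pendant '[{"claw":0.1,"dx":2,"dy":-18,"dz":10,"twist":0.05},{"claw":0.1,"dx":4,"dy":-42,"dz":14,"twist":0.1},{"claw":0.1,"dx":8,"dy":-70,"dz":15,"twist":0.16},{"claw":0.1,"dx":12,"dy":-100,"dz":15,"twist":0.22},{"claw":0.1,"dx":16,"dy":-130,"dz":15,"twist":0.28},{"claw":0.1,"dx":20,"dy":-160,"dz":15,"twist":0.34},{"claw":0.1,"dx":22,"dy":-190,"dz":15,"twist":0.4},{"claw":0.1,"dx":24,"dy":-220,"dz":15,"twist":0.46}]'
```

```text
clock: 13.2
tool_pos: [0.4732, 0.3574, 0.1946]
eef_rot: [0.956, 0.292, 0.001, -0.001]
contact_force: [-0.3, -0.2, -5.8]
opening: 0.225
finger_force: 40.0
clock: 14.0
tool_pos: [0.4974, 0.1347, 0.2086]
eef_rot: [0.865, 0.502, 0.0, 0.0]
contact_force: [-0.2, 0.3, -4.7]
opening: 0.225
finger_force: 40.0
```

```bash
python3 -m pendant '[{"claw":0.1,"dx":1,"dy":-30,"dz":0,"twist":0.06},{"claw":0.1,"dx":1,"dy":-60,"dz":0,"twist":0.12},{"claw":0.1,"dx":0,"dy":-90,"dz":0,"twist":0.18},{"claw":0.1,"dx":-1,"dy":-120,"dz":0,"twist":0.24},{"claw":0.1,"dx":-3,"dy":-150,"dz":0,"twist":0.3},{"claw":0.1,"dx":-5,"dy":-180,"dz":0,"twist":0.36},{"claw":0.1,"dx":-7,"dy":-210,"dz":0,"twist":0.42},{"claw":0.1,"dx":-9,"dy":-240,"dz":0,"twist":0.47}]'
```

```text
clock: 14.8
tool_pos: [0.4881, -0.1055, 0.2086]
eef_rot: [0.724, 0.689, -0.0, 0.001]
contact_force: [0.4, -0.7, -4.8]
opening: 0.221
finger_force: 40.0
```

```bash
python3 -m pendant '[{"claw":0.1,"dx":-3,"dy":-30,"dz":0,"twist":0.05},{"claw":0.1,"dx":-7,"dy":-60,"dz":0,"twist":0.1},{"claw":0.1,"dx":-11,"dy":-90,"dz":0,"twist":0.14},{"claw":0.1,"dx":-15,"dy":-120,"dz":0,"twist":0.18},{"claw":0.1,"dx":-19,"dy":-150,"dz":0,"twist":0.21},{"claw":0.1,"dx":-23,"dy":-178,"dz":0,"twist":0.23},{"claw":0.1,"dx":-26,"dy":-200,"dz":0,"twist":0.232},{"claw":0.1,"dx":-26.5,"dy":-213,"dz":-3,"twist":0.232}]'
python3 -m pendant '[{"claw":0.1,"dx":0,"dy":-5,"dz":-8,"twist":0},{"claw":0.1,"dx":0,"dy":-5,"dz":-18,"twist":0},{"claw":0.1,"dx":0,"dy":-5,"dz":-26,"twist":0},{"claw":0.1,"dx":0,"dy":-5,"dz":-30,"twist":0},{"claw":0.1,"dx":0,"dy":-5,"dz":-30,"twist":0},{"claw":0.1,"dx":0,"dy":-5,"dz":-30,"twist":0},{"claw":0.1,"dx":0,"dy":-5,"dz":-30,"twist":0}]'
python3 - <<'E'
from h import *
for c in("side","top"):
    im,d=snap(c); cv2.imwrite(f"pics/{c}5.png",im); np.save(f"d5_{c}.npy",d)
    d0=np.load(f"d_{c}.npy")
    # red frame caps: reference bias from initial standing pose (seen pose) vs. now
    print(c,"red0",*rims(c,d0,.472,.3685,-59,.065,.016,.008))
    print(c,"red",*rims(c,d,.4605,-.3225,10.4,.107+.065,.016,.008))
    print(c,"blue",*rims(c,d,.460,-.3225,10.4,.086))
    print(c,pose(c,im,d,"red",.46,-.322,(.14,.19)))
u,v=proj("side",[.46,-.323,.12]).astype(int); im=cv2.imread("pics/side5.png")
cv2.imwrite("pics/s5.png",cv2.resize(im[v-80:v+80,u-100:u+100],None,fx=3.7,fy=3.7))
E
```

```text
clock: 15.6
tool_pos: [0.4606, -0.3199, 0.2055]
eef_rot: [0.642, 0.767, -0.001, 0.001]
contact_force: [-0.0, 0.2, -4.9]
opening: 0.221
finger_force: 40.0
clock: 16.3
tool_pos: [0.4625, -0.3215, 0.1751]
eef_rot: [0.64, 0.768, 0.0, 0.0]
contact_force: [0.3, -0.2, -4.9]
opening: 0.222
finger_force: 40.0
side red0 [470.2 366.4 -59.1] [(37, np.float64(-1.9), np.float64(-3.1), 66.0), (43, np.float64(-1.6), np.float64(-1.9), 65.9), (35, np.float64(-2.7), np.float64(-2.2), 63.9), (41, np.float64(-1.0), np.float64(-1.3), 66.1)]
side red [ 460.4 -320.5   10.2] [(0,), (106, np.float64(-1.3), np.float64(2.2), 173.1), (106, np.float64(1.4), np.float64(0.4), 173.2), (123, np.float64(-0.5), np.float64(3.5), 173.8)]
side blue [ 459.8 -322.2   10.5] [(0,), (118, np.float64(-0.2), np.float64(0.5), 86.5), (125, np.float64(-0.1), np.float64(0.1), 86.2), (136, np.float64(-0.1), np.float64(0.3), 86.9)]
side (1768, array([ 460.3, -320.1,  196.2,  143.2,   10.3]), np.float64(163.6))
top red0 [473.  369.8 -58.6] [(41, np.float64(1.6), np.float64(1.1), 65.9), (44, np.float64(1.9), np.float64(2.5), 65.6), (50, np.float64(-2.2), np.float64(0.1), 65.6), (47, np.float64(2.8), np.float64(1.4), 64.7)]
top red [ 460.  -321.1   10.1] [(50, np.float64(-1.4), np.float64(0.9), 173.3), (0,), (56, np.float64(1.0), np.float64(2.1), 173.1), (0,)]
top blue [ 460.6 -317.3   11.3] [(26, np.float64(0.1), np.float64(7.7), 85.9), (14, np.float64(-1.0), np.float64(6.6), 85.1), (29, np.float64(1.6), np.float64(2.4), 84.8), (0,)]
top (633, array([ 455. , -303.2,  192.4,  117.8,    7.1]), np.float64(163.1))
```

View pics/s5.png

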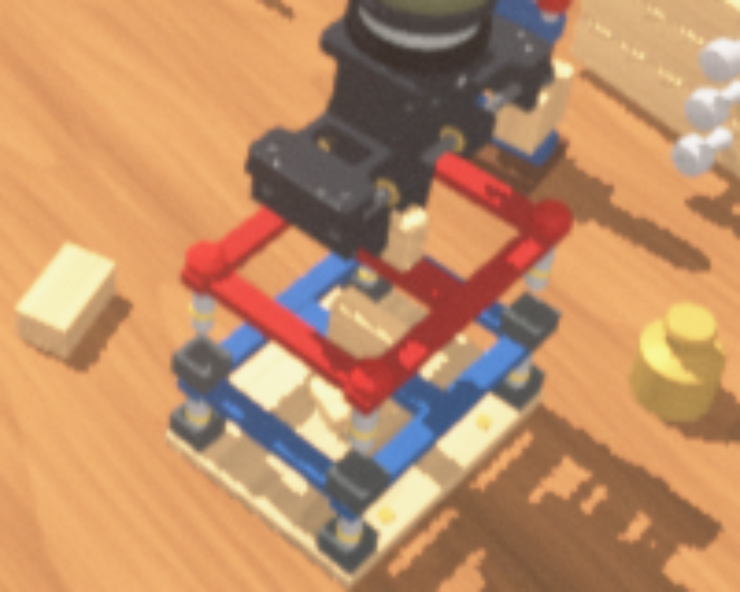

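The crop shows the red posts roughly above the blue cups, offset about (0.7, 1.9) mm. I'll correct that and lower to the mouths.

```bash
python3 -m pendant '[{"claw":0.1,"dx":-0.7,"dy":-1.9,"dz":0,"twist":0.004},{"claw":0.1,"dx":-0.7,"dy":-1.9,"dz":-5,"twist":0.004},{"claw":0.1,"dx":-0.7,"dy":-1.9,"dz":-10,"twist":0.004},{"claw":0.1,"dx":-0.7,"dy":-1.9,"dz":-14,"twist":0.004},{"claw":0.1,"dx":-0.7,"dy":-1.9,"dz":-17,"twist":0.004},{"claw":0.1,"dx":-0.7,"dy":-1.9,"dz":-19,"twist":0.004},{"claw":0.1,"dx":-0.7,"dy":-1.9,"dz":-21,"twist":0.004},{"claw":0.1,"dx":-0.7,"dy":-1.9,"dz":-21,"twist":0.004}]'
python3 - <<'E'
from h import *
im,d=snap("side"); print("red",*rims("side",d,.460,-.3225,10.4,.151,.016,.008)); print(pose("side",im,d,"red",.46,-.322,(.115,.17)))
print("blue",*rims("side",d,.460,-.3225,10.4,.086)); print(r.get_state()["contact_force"],r.get_state()["moment"],r.get_state()["tool_pos"])
E
```

```text
clock: 17.2
tool_pos: [0.4613, -0.3234, 0.1535]
eef_rot: [0.639, 0.769, 0.0, -0.0]
contact_force: [-1.1, -0.3, -6.2]
opening: 0.223
finger_force: 40.0
red [ 458.4 -323.4   10.5] [(0,), (93, np.float64(-1.4), np.float64(-0.8), 152.2), (99, np.float64(-1.6), np.float64(-1.7), 152.3), (112, np.float64(-1.7), np.float64(-0.2), 152.4)]
(1733, array([ 459.1, -321.2,  198. ,  144.7,   11.1]), np.float64(142.0))
blue [ 460.1 -322.3   10.3] [(0,), (86, np.float64(0.7), np.float64(-0.2), 85.9), (96, np.float64(-0.2), np.float64(0.5), 86.2), (111, np.float64(-0.4), np.float64(0.4), 86.4)]
[ 0.18848356  1.29392757 -5.63616261] [-0.1066843   0.03481384  0.02369561] [ 0.4613723  -0.32351847  0.15367057]
```

```bash
python3 -m pendant '[{"claw":0.1,"dx":0.5,"dy":0,"dz":-2,"twist":0},{"claw":0.1,"dx":0.5,"dy":0,"dz":-4,"twist":0},{"claw":0.1,"dx":0.5,"dy":0,"dz":-5,"twist":0},{"claw":0.1,"dx":0.5,"dy":0,"dz":-6,"twist":0},{"claw":0.1,"dx":0.5,"dy":0,"dz":-7,"twist":0}]'
```

```text
clock: 17.75
tool_pos: [0.4619, -0.3236, 0.1466]
eef_rot: [0.639, 0.769, 0.0, 0.0]
contact_force: [-0.5, 0.8, -6.0]
opening: 0.223
finger_force: 40.0
```

```bash
python3 -m pendant '[{"claw":0.1,"dx":0,"dy":0,"dz":-1,"twist":0},{"claw":0.1,"dx":0,"dy":0,"dz":-2,"twist":0},{"claw":0.1,"dx":0,"dy":0,"dz":-3,"twist":0},{"claw":0.1,"dx":0,"dy":0,"dz":-4,"twist":0},{"claw":0.1,"dx":0,"dy":0,"dz":-5,"twist":0},{"claw":0.1,"dx":0,"dy":0,"dz":-5,"twist":0}]'
```

```text
clock: 18.35
tool_pos: [0.4618, -0.3235, 0.1416]
eef_rot: [0.639, 0.769, 0.0, -0.0]
contact_force: [-0.0, 0.1, -5.7]
opening: 0.216
finger_force: 40.0
```

```bash
python3 -m pendant '[{"claw":0.1,"dx":0,"dy":0,"dz":-1,"twist":0},{"claw":0.1,"dx":0,"dy":0,"dz":-2,"twist":0},{"claw":0.1,"dx":0,"dy":0,"dz":-2.5,"twist":0},{"claw":0.1,"dx":0,"dy":0,"dz":-3,"twist":0},{"claw":0.1,"dx":0,"dy":0,"dz":-3.3,"twist":0},{"claw":0.1,"dx":0,"dy":0,"dz":-3.3,"twist":0}]'
```

```text
clock: 18.95
tool_pos: [0.4619, -0.3236, 0.1392]
eef_rot: [0.639, 0.769, -0.0, 0.0]
contact_force: [-1.7, 2.2, 5.1]
opening: 0.222
finger_force: 40.0
```

It bottomed at 139.2 mm against 139.3 expected, with force reversal. I'll let go.

```bash
python3 -m pendant '[{"claw":0.22,"dx":0,"dy":0,"dz":0.8,"twist":0},{"claw":0.6,"dx":0,"dy":0,"dz":0.8,"twist":0},{"claw":0.6,"dx":0,"dy":0,"dz":0.8,"twist":0},{"claw":0.6,"dx":0,"dy":0,"dz":0.8,"twist":0},{"claw":0.6,"dx":0,"dy":0,"dz":10,"twist":0},{"claw":0.6,"dx":0,"dy":0,"dz":35,"twist":0},{"claw":0.6,"dx":0,"dy":0,"dz":75,"twist":0},{"claw":0.6,"dx":0,"dy":0,"dz":120,"twist":0}]'
python3 -m pendant '[{"claw":0.6,"dx":0,"dy":45,"dz":10,"twist":0},{"claw":0.6,"dx":0,"dy":90,"dz":10,"twist":0},{"claw":0.6,"dx":0,"dy":135,"dz":10,"twist":0},{"claw":0.6,"dx":0,"dy":180,"dz":10,"twist":0},{"claw":0.6,"dx":0,"dy":210,"dz":10,"twist":0},{"claw":0.6,"dx":0,"dy":210,"dz":10,"twist":0},{"claw":0.6,"dx":0,"dy":210,"dz":10,"twist":0}]'
python3 - <<'E'
from h import *
for c in("side","top"):
    im,d=snap(c)
    print(c,"red",*rims(c,d,.460,-.3225,10.4,.137,.016,.008)); print(c,"blue",*rims(c,d,.460,-.3225,10.4,.086))
    if c=="side":
        u,v=proj("side",[.46,-.323,.08]).astype(int)
        cv2.imwrite("pics/s6.png",cv2.resize(im[v-75:v+75,u-100:u+100],None,fx=4,fy=4))
    else: cv2.imwrite("pics/t6.png",im)
print(r.get_state()["contact_force"])
E
```

```text
clock: 19.75
tool_pos: [0.4613, -0.3232, 0.2596]
eef_rot: [0.639, 0.769, -0.0, -0.001]
contact_force: [0.2, 0.1, -0.4]
opening: 0.6
finger_force: 0.0
clock: 20.45
tool_pos: [0.4621, -0.1134, 0.2691]
eef_rot: [0.638, 0.77, 0.0, 0.001]
contact_force: [0.2, -1.3, -0.5]
opening: 0.603
finger_force: 0.0
side red [ 458.2 -322.8   10.7] [(80, np.float64(-2.8), np.float64(-0.2), 138.1), (90, np.float64(-2.8), np.float64(-0.3), 138.0), (101, np.float64(-1.8), np.float64(-1.6), 137.5), (111, np.float64(0.1), np.float64(0.9), 137.9)]
side blue [ 459.9 -323.3    9.8] [(61, np.float64(0.5), np.float64(-0.7), 86.8), (82, np.float64(-0.0), np.float64(-3.1), 86.2), (104, np.float64(-0.2), np.float64(0.1), 86.8), (128, np.float64(-0.7), np.float64(0.4), 86.8)]
top red [ 460.5 -321.9   12. ] [(0,), (48, np.float64(1.8), np.float64(3.1), 137.2), (11, np.float64(0.2), np.float64(-6.6), 136.7), (51, np.float64(1.6), np.float64(3.4), 136.1)]
top blue [ 453.7 -314.8   10.1] [(0,), (13, np.float64(-8.6), np.float64(6.9), 86.4), (1,), (12, np.float64(-4.7), np.float64(8.4), 83.9)]
[ 0.96847451 -0.1755486  -0.84464259]
```

View pics/s6.png

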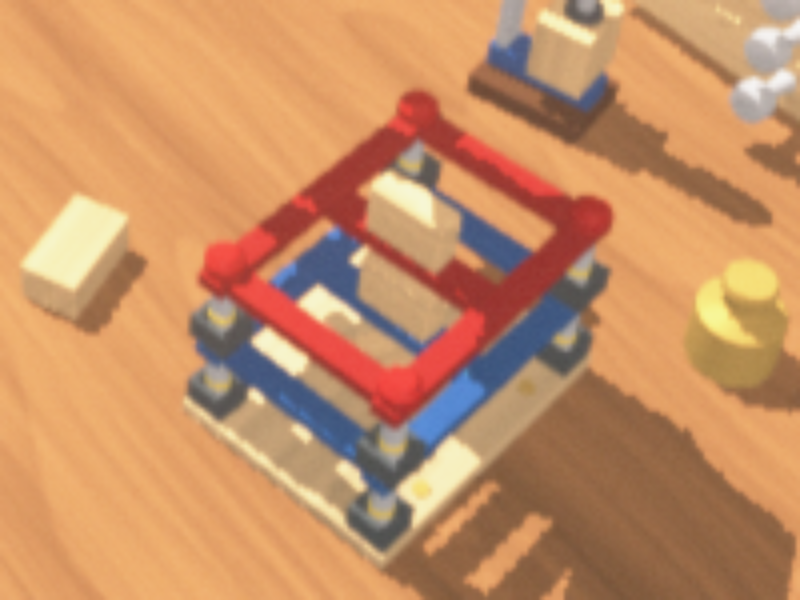

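View pics/t6.png

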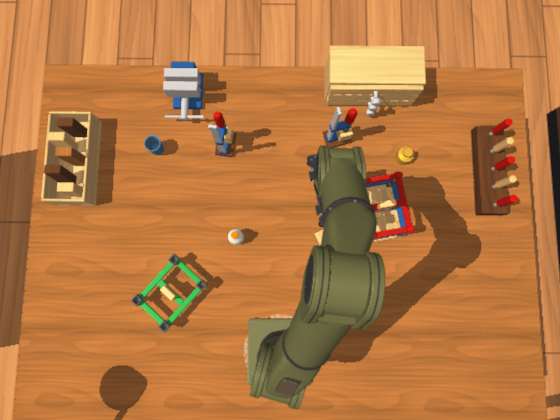

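The stack is level, with all four caps at 138 mm ±0.5 and the rings at the rims ((220,300), (390,440) and (582,262) in the crop). The clamps, glue bottle, jar and weight sit where they started in the top view.

```bash
python3 -c "
from plant import r
print(r.finish_job())"
```

```text
the job is handed in; nothing more can be done
None
```

The rack is stacked: the blue frame is fully home in the base board and the red one in the blue, both level and let go, with nothing else seen to have moved, and I handed the job in at about 20.6 s of the 69 s allowed.

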